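# Close the tubs on the sprung stand and stack them

## Robot

A 7-joint arm with a two-finger parallel gripper is mounted at the origin on the work surface. World frame = base frame: x ahead of the robot, y to its left, z up, the work surface at z = 0. Lengths are in m, angles in rad, forces in N, time in s.
With the tool pointing down it reaches from about 0.35 to 0.9 m from the base axis. Payload 8.1 kg.
Tool frame: the origin (TCP) lies where the fingers leave the gripper's body, on its centre line; the fingertips stand 66 mm ahead of it and the grasp point (between the pads) lies 47 mm ahead of it (arm.tip_reach is the distance from the TCP to the fingertips, in m); z points along the fingers, y is the direction in which the jaws open and shut (so a half turn about z gives the same grasp; the last joint's range is limited). The gripper opens to 92 mm and grips with 3 to 60 N. Pads are 19 mm wide; open, the fingers measure 130 mm over their backs; the gripper's body (75 mm by 190 mm) begins 47 mm behind the grasp point.
Start: joints at [-1.437, 0.434, 0.025, 1.573, -0.012, 1.134, -0.075], TCP at [0.147, 0.608, 0.292] pointing down, gripper open.
Joint ranges: [-2.62, 2.62], [-0.44, 2.09], [-1.27, 1.32], [0.08, 2.57], [-1.32, 4.46], [0.12, 2], [-2.74, 2.74]. Speed limits (rad/s): [2.22, 2.22, 3.01, 3.01, 3.14, 3.14, 3.14].

## Interface

Orientations are given as a rotation vector (axis times angle).
In Python, from cell import arm gives the robot as it stands.
- The arm moves only by the tool carry_out, never from a script. Its argument "plan" is a list of rows, each a list of 5 numbers: the shift along the world's x, y, z in cm, then the turn about the world's z in rad, then the finger opening in cm, from 0 to 9.18. In form: [[tx, ty, tz, spin, fingers], ...]. A call has 1 to 20 rows; each row is the pose to reach, as a shift and turn from the pose measured when the call began; what a row does not reach only later rows make up. A row lasts 1/10 s, in which the tool goes at most 50 mm and 8.59 degrees, less where a joint would pass 70% of its speed; a pose out of reach is approached as far as the arm can. A call with a gripper value outside its range is refused whole. The fingers move at their own pace and stop on an object; "squeeze" is the grip in N (left out, the last holds). Time passes only in rows, so rows that repeat a pose let the fingers close. It gives the time, the measured TCP pose, the force and the opening at its end, in the units of the state.
- arm.observe(): the state, without advancing time (a new reading comes with each control period).
- arm.get_image(name): name is "side" or "top"; returns (picture, depth): 384x512x3 uint8, red, green, blue; 384x512 float32, m along the optical axis (not along the pixel's ray), 0 where there is no reading.
- arm.get_calibration(name): a dict with "intrinsics" (3x3 intrinsics, pixels), "rvec" (rotation vector, rad) and "tvec" (3), from world to camera coordinates, as OpenCV has them. Camera axes: x right, y down, z forward; pixel columns grow to the right and rows downward; lengths in m; the calibration is good to about 2 mm. A picture is of the moment at which its call begins. get_calibration takes no time and is no camera call.
- arm.sign_off(): hands the job in, once; it reports no verdict.
The state is a dict: "clock": time; "joints": joint angles; "dq": joint speeds; "joint_efforts": joint torques, N m; "position": TCP position; "ee_rot": TCP orientation; "force": force on the tool from outside, world axes, zero at the start; "ft_torque": the same for the moment, N m; "width": opening from 0.0 (shut) to 1.0 (fully open).
Only numpy, scipy, OpenCV 4.12 (cv2) and the standard library are available. Lean on these libraries where they do the work, as an engineer would, in place of code of your own. Each camera call takes 0.05 s, during which the arm holds its last target. There are 200 camera calls.

## Task

Close every lidded tub and pile them up for delivery: set each tub on the sprung plate of the closing stand, feet in its corner recesses, and push the lid down with the tamper, held upright and flat on the middle of the lid, until the plate bottoms out and the lid is fully home. Stack all the closed tubs in one straight pile on the delivery tray, each with its feet in the corner recesses of the tray or of the lid below, and put the tamper back standing in the middle of its mat. Lids are pushed in only on the stand and only with the tamper; leave the other things on the table alone.

Things in the scene. Friction and masses are not known exactly. Their poses are not given: they have to be found in the camera images.
- tub_a: white plastic food tub with grey snap lid, 112 x 64 mm (x is the long side), 0.2 to 0.45 kg; may be absent; all are alike. Origin: centre of the underside of its feet, z up. Four corner feet 6 mm tall, 16 x 12 mm, centred at x +-46, y +-24 mm; solid body from 6 to 60 mm up (grasp across the 64 mm sides, e.g. 48 mm up).
- lid_a (a joint): how far the lid of tub_a is pushed down: 0 = 8 mm proud (dark band under it), 0.008 m = fully home; stays where left; about 11 N moves it. Lid 110 x 62 mm; heights above the tub's origin, home: flange, where the feet of the next tub rest, 65 mm; raised cross on it (see tray_seat) 69.5 mm. Proud: 73 and 77.5 mm. Flat things pushed on the lid rest on the cross.
- tub_b: white plastic food tub with grey snap lid, 112 x 64 mm (x is the long side), 0.2 to 0.45 kg; may be absent; all are alike. Origin: centre of the underside of its feet, z up. Four corner feet 6 mm tall, 16 x 12 mm, centred at x +-46, y +-24 mm; solid body from 6 to 60 mm up (grasp across the 64 mm sides, e.g. 48 mm up).
- lid_b (a joint): how far the lid of tub_b is pushed down: 0 = 8 mm proud (dark band under it), 0.008 m = fully home; stays where left; about 11 N moves it. Lid 110 x 62 mm; heights above the tub's origin, home: flange, where the feet of the next tub rest, 65 mm; raised cross on it (see tray_seat) 69.5 mm. Proud: 73 and 77.5 mm. Flat things pushed on the lid rest on the cross.
- tub_c: white plastic food tub with grey snap lid, 112 x 64 mm (x is the long side), 0.2 to 0.45 kg; may be absent; all are alike. Origin: centre of the underside of its feet, z up. Four corner feet 6 mm tall, 16 x 12 mm, centred at x +-46, y +-24 mm; solid body from 6 to 60 mm up (grasp across the 64 mm sides, e.g. 48 mm up).
- lid_c (a joint): how far the lid of tub_c is pushed down: 0 = 8 mm proud (dark band under it), 0.008 m = fully home; stays where left; about 11 N moves it. Lid 110 x 62 mm; heights above the tub's origin, home: flange, where the feet of the next tub rest, 65 mm; raised cross on it (see tray_seat) 69.5 mm. Proud: 73 and 77.5 mm. Flat things pushed on the lid rest on the cross.
- plate_top (a point): top centre of the flat of the sprung aluminium plate (124 x 78 mm, x the long side) on the fixed grey closing stand (150 x 104 mm, 22 mm tall); 38 mm above the table when up. A raised cross on it as on the tray (see tray_seat) leaves four corner recesses for a tub's feet.
- plate (a joint): how far the sprung plate is pushed down: 0 = up, 0.010 m = bottomed out. Slides straight down, springs back; starts to move at about 5 N of load (a tub alone does not sink it), bottoms out at about 9 N, that is before a lid moves.
- tray_seat (a point): top centre of the flat of the fixed aluminium delivery tray, 150 x 104 mm (x the long side), 14 mm above the table; the lowest tub's feet rest on this flat. On it stands a raised cross 4.5 mm tall, arms 110 x 30 mm (along x) and 70 x 62 mm (middle block), which leaves four corner recesses for the feet with 3 mm play each way.
- tamper: hand tamper, 0.35 kg: flat steel disc 60 mm across, 14 mm thick, a neck, and an upright round wooden handle 30 mm across from 30 to 90 mm up. Origin: centre of the flat underside, z up along the handle.
- mat: black rubber mat, fixed, 120 x 120 x 4 mm, on which the tamper stands at the start. Origin: centre of its underside, on the table.
- jar: bystander, not to be disturbed: glass jar, 66 mm across, 100 mm tall. Origin: underside centre
- can: bystander, not to be disturbed: food can, 70 mm across, 110 mm tall. Origin: underside centre
- mill: bystander, not to be disturbed: turned wooden mill, 52 mm across, 125 mm tall, left of the tubs. Origin: underside centre
- timer: bystander, not to be disturbed: white kitchen timer, 50 x 75 x 60 mm. Origin: underside centre
- mug: bystander, not to be disturbed: white mug, 76 mm across, 90 mm tall. Origin: underside centre
- rounds: bystander, not to be disturbed: plate 124 mm across with a pile of baked rounds, 36 mm tall. Origin: underside centre
There are look-alikes about, which are no part of the job. What is shaped like the tamper but purple or red is not meant.

How it is judged:
By the outcome, as a careful person would: the job done as asked, in the order asked, and still so for the second after the job is handed in, with the robot touching nothing.
Of tub_a, tub_b, tub_c only 2 to 3 are there at a start; the rules pass over those that are not, and their reading is None.
At some moment in a run one of tub_a, tub_b, tub_c, tamper may be knocked a few centimetres aside while the robot is not near it.
Once in a run the grip may slacken for a moment while it holds something.
It also fails if it takes over 210 s, if anything falls off the work surface, if the arm or the gripper's body presses on something with over 40 N, if the wrist force passes 120 N, or if a joint passes its speed limit or range.

## Working session

There is one attempt and no reset: what is moved stays moved. The work goes in short steps, Python scripts to look and compute and a tool call to move; the robot and the scene stay as the last step left them, time stands still between calls to the robot, and variables do not carry over. Pictures are saved under pics/ and viewed, about 12 in all and at most 16, crops included, and the job is handed in when it is done.

Besides the shell and the picture viewer there is one more tool, called after "Emit:" in YAML: its name, and indented under it one key for each argument. carry_out: Moves the arm, as the interface text tells. Its arguments: {"type":"object","properties":{"plan":{"type":"array"},"squeeze":{"type":"number"}},"required":["plan"]}

```bash
ls; mkdir -p pics; cat > h.py <<'E'
import numpy as np, cv2
from cell import arm
def cal(n):
    c=arm.get_calibration(n); R=cv2.Rodrigues(np.array(c["rvec"],float))[0]
    return np.array(c["intrinsics"]),R,np.array(c["tvec"],float).ravel()
def shot(n,f):
    im,d=arm.get_image(n); np.savez(f"pics/{f}.npz",im=im,d=d)
    cv2.imwrite(f"pics/{f}.png",im[:,:,::-1]); return im,d
def cloud(n,d):
    K,R,t=cal(n); v,u=np.mgrid[:d.shape[0],:d.shape[1]]
    c=np.stack([(u-K[0,2])/K[0,0]*d,(v-K[1,2])/K[1,1]*d,d],-1)
    return (c-t)@R
def ray(n,u,v,z):
    K,R,t=cal(n); r=R.T@np.linalg.solve(K,[u,v,1.]); o=-R.T@t
    return o+r*(z-o[2])/r[2]
E
python3 - <<'E'
from h import *
a,_=shot("top","t0");b,_=shot("side","s0")
for n in("top","side"):
    K,R,t=cal(n);print(n,(-R.T@t).round(3),R.round(2).tolist(),K[0,0])
print(arm.observe())
E
```

```text
pics
top [0.48  0.003 1.463] [[-0.0, -1.0, 0.0], [-1.0, 0.0, -0.09], [0.09, -0.0, -1.0]] 467.5503230083056
side [-0.042 -0.916  0.733] [[0.8, -0.6, -0.03], [-0.33, -0.39, -0.86], [0.51, 0.69, -0.51]] 369.1282482360947
{'clock': 0.1, 'joints': array([-1.43660126,  0.43517566,  0.02496862,  1.57396625, -0.01163635,
        1.13396652, -0.07508056]), 'dq': array([-0.00025086, -0.002219  , -0.00133895,  0.00028115, -0.00150419,
       -0.00193852, -0.00085993]), 'joint_efforts': array([ 2.58606815e-03, -6.69121313e+01,  9.87775996e-01, -3.15143931e+01,
       -6.05411176e-02,  3.74457194e-02,  7.93386289e-05]), 'position': array([0.14656691, 0.60722319, 0.29152483]), 'ee_rot': array([-3.71174211e-01, -3.11951640e+00,  2.15015746e-03]), 'force': array([ 0.53248332, -0.35582052, -0.68070124]), 'ft_torque': array([ 0.00686934, -0.04024547,  0.02141798]), 'width': 1.0025641580933082}
```

View pics/t0.png

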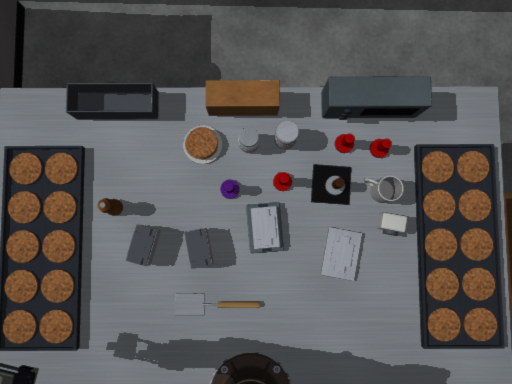

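View pics/s0.png

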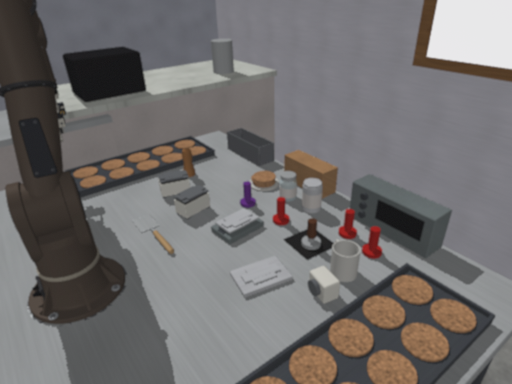

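Two tubs at about (152,245) and (210,248) in the top view, stand at (265,228), tray at (342,253), and the tamper on its mat at (332,185). Next I crop for detail.

```bash
python3 - <<'E'
from h import *
a=np.load("pics/t0.npz");im=a["im"];P=cloud("top",a["d"])
c=im[150:300,110:390];cv2.imwrite("pics/c0.png",cv2.resize(c,None,fx=2.8,fy=2.8,interpolation=cv2.INTER_CUBIC)[:,:,::-1])
z=P[:,:,2]
for nm,(u0,u1,v0,v1),lo,hi in [("tubL",(118,190,215,285),.055,.09),("tubR",(183,240,215,285),.055,.09),("stand",(240,295,195,260),.030,.055),("standbase",(235,295,190,260),.015,.028),("tray",(315,370,220,290),.009,.03),("mat",(305,360,160,210),.002,.006),("tamper",(315,350,165,200),.08,.11)]:
    m=np.zeros(z.shape,np.uint8);m[v0:v1,u0:u1]=1
    m&=((z>lo)&(z<hi)).astype(np.uint8);n,l,s,_=cv2.connectedComponentsWithStats(m)
    if n<2: print(nm,"none");continue
    k=1+s[1:,4].argmax();q=P[l==k]
    r=cv2.minAreaRect((q[:,:2]*1000).astype(np.float32));print(nm,len(q),np.round(r[0],1),np.round(r[1],1),round(r[2],1),"z",np.percentile(q[:,2],[5,50,95]).round(4))
E
```

```text
tubL 861 [451.4 321.4] [ 64.3 111.4] 74.5 z [0.0623 0.0768 0.0819]
tubR 827 [441.8 153.4] [111.3  63.2] 11.1 z [0.0677 0.0769 0.0821]
stand 1045 [504.2 -45.3] [126.1  78.2] 4.9 z [0.0348 0.0407 0.0468]
standbase 562 [502.8 -45.3] [149.8 103.6] 4.6 z [0.0168 0.0222 0.0267]
tray 1591 [ 421.6 -280. ] [107.  149.8] 78.9 z [0.0106 0.016  0.0224]
mat 399 [ 656.3 -261.2] [148.7 101.6] 89.5 z [0.0021 0.0039 0.0058]
tamper 86 [ 632.2 -264.6] [26.9 27.9] 4.9 z [0.0854 0.0931 0.0975]
```

View pics/c0.png

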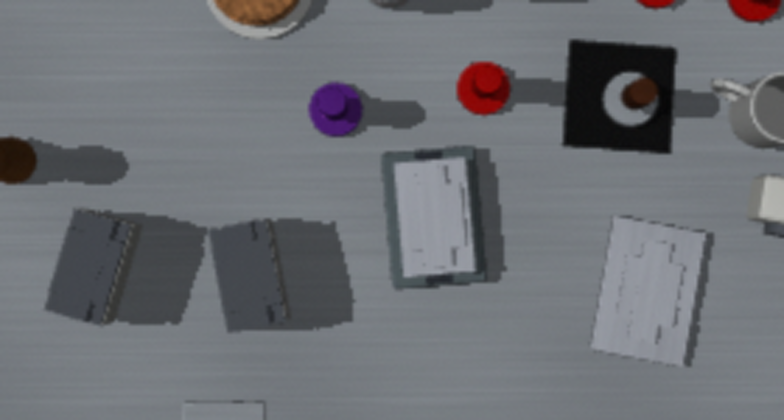

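```bash
cat >> h.py <<'E'
def rect(P,xy,rad,lo,hi):
    """top-layer patch near xy (m): centre mm, long, short, long-axis angle deg"""
    z=P[:,:,2];m=((z>lo)&(z<hi)&(np.hypot(P[:,:,0]-xy[0],P[:,:,1]-xy[1])<rad)).astype(np.uint8)
    n,l,s,_=cv2.connectedComponentsWithStats(m)
    q=P[l==1+s[1:,4].argmax()]
    (c,(w,h),a)=cv2.minAreaRect((q[:,:2]*1000).astype(np.float32))
    if h>w:a+=90
    return np.round(c,1),np.round(q[:,:2].mean(0)*1000,1),round(max(w,h),1),round(min(w,h),1),round((a+90)%180-90,1),round(float(np.median(q[:,2]))*1000,1)
def blob(n,mask,z,box):
    u0,u1,v0,v1=box;m=np.zeros(mask.shape,np.uint8);m[v0:v1,u0:u1]=mask[v0:v1,u0:u1]
    k,l,s,c=cv2.connectedComponentsWithStats(m);i=1+s[1:,4].argmax()
    pts=np.argwhere(l==i);xy=np.array([ray(n,u,v,z)[:2]*1000 for v,u in cv2.convexHull(pts[:,::-1].astype(np.int32)).reshape(-1,2)[:,::-1]])
    r=cv2.minAreaRect(xy.astype(np.float32));cc=cv2.minEnclosingCircle(xy.astype(np.float32))
    return len(pts),np.round(r[0],1),np.round(r[1],1),round(r[2],1),np.round(cc[0],1),round(cc[1],1)
E
python3 - <<'E'
from h import *
a=np.load("pics/t0.npz");im=a["im"].astype(int);P=cloud("top",a["d"])
print(rect(P,(.451,.321),.09,.062,.09),rect(P,(.442,.153),.09,.062,.09))
print("plate",rect(P,(.503,-.045),.09,.031,.055),"tray",rect(P,(.421,-.28),.11,.009,.03))
mx=im.max(2)
print("mat",blob("top",mx<45,.004,(305,360,160,212)))
print("disc",blob("top",(mx>120),.018,(320,346,174,198)))
for v in(170,185,195):print(im[v,310:356].max(1))
print("hdl",rect(P,(.632,-.265),.05,.075,.11))
for n,xy in[("mill",(.55,.42)),("mug",(.62,-.4)),("can",(.73,-.11))]:
    z=P[:,:,2];s=(np.hypot(P[:,:,0]-xy[0],P[:,:,1]-xy[1])<.07)&(z>.05);print(n,P[s].mean(0).round(3),z[s].max())
E
```

```text
(array([451.5, 321.8]), array([451.4, 321. ]), 111.3, 63.4, -15.6, 77.0) (array([441.7, 153.6]), array([441.6, 153.3]), 110.3, 62.8, 11.1, 77.0)
plate (array([504.2, -45.3]), array([502.9, -45.3]), 126.1, 78.2, 4.9, 40.7) tray (array([ 421.6, -280. ]), array([ 421.5, -280.6]), 149.8, 107.0, -11.1, 16.0)
mat (1091, array([ 637. , -255.2]), array([119.6, 117.3]), 85.4, array([ 635.9, -255.5]), 80.8)
disc (120, array([ 632.2, -256.8]), array([55. , 40.1]), 10.9, array([ 633.3, -264.5]), 27.8)
[126 123  98  40  16  15  15  13  14  16  16  17  15  15  15  17  15  16
  13  15  15  16  14  15  16  14  16  16  16  15  16  16  17  14  15  16
  15  15  15  15  20  61 120 128 129 129]
[ 74  68  30  17  15  14  16  17  16  16  16  15  15  14  26  79 125 135
 134 133 131 103  55  37  35  37  50  58  58  57  57  56  56  55  50  22
   9  10   8  17  51  71  74  74  75  74]
[125  64  24  17  15  15  14  15  15  14  15  15  16  16  17  16  17  15
  15  16  15  19  26  32  36  38  35  24  15  14  14  13  15  14  16  15
  16  15  17  42 111 125 126 128 128 128]
hdl (array([ 632.2, -264.6]), array([ 632.6, -263.9]), 27.9, 26.9, -85.1, 92.9)
mill [0.566 0.415 0.104] 0.12979784459543303
mug [ 0.619 -0.409  0.076] 0.09758688501966435
can [ 0.772 -0.109  0.102] 0.11906570727263897
```

Emit:
carry_out:
  plan:
    - [30.5, -28.6, 0, -0.035, 9.18]
    - [30.5, -28.6, 0, -0.035, 9.18]
    - [30.5, -28.6, 0, -0.035, 9.18]
    - [30.5, -28.6, 0, -0.035, 9.18]
    - [30.5, -28.6, 0, -0.035, 9.18]
    - [30.5, -28.6, 0, -0.035, 9.18]
    - [30.5, -28.6, 0, -0.035, 9.18]
    - [30.5, -28.6, 0, -0.035, 9.18]
    - [30.5, -28.6, 0, -0.035, 9.18]
    - [30.5, -28.6, 0, -0.035, 9.18]
    - [30.5, -28.6, -9, -0.035, 9.18]
    - [30.5, -28.6, -9, -0.035, 9.18]
    - [30.5, -28.6, -9, -0.035, 9.18]
    - [30.5, -28.6, -9, -0.035, 9.18]
  squeeze: 30

```text
clock: 1.5
position: [0.4509, 0.3219, 0.2018]
ee_rot: [-0.424, -3.112, 0.004]
force: [0.6, 0.7, 1.5]
width: 0.999
```

Emit:
carry_out:
  plan:
    - [0.05, -0.05, -4, 0, 9.18]
    - [0.05, -0.05, -8, 0, 9.18]
    - [0.05, -0.05, -10.7, 0, 9.18]
    - [0.05, -0.05, -10.7, 0, 9.18]
    - [0.05, -0.05, -10.7, 0, 9.18]
    - [0.05, -0.05, -10.7, 0, 5.5]
    - [0.05, -0.05, -10.7, 0, 5.5]
    - [0.05, -0.05, -10.7, 0, 5.5]
    - [0.05, -0.05, -10.7, 0, 5.5]
    - [0.05, -0.05, -10.7, 0, 5.5]
    - [0.05, -0.05, -10.7, 0, 5.5]
    - [0.05, -0.05, -10.7, 0, 5.5]
  squeeze: 40

```text
clock: 2.7
position: [0.4516, 0.3217, 0.0955]
ee_rot: [-0.424, -3.112, 0.002]
force: [-2.1, -1.3, 7.9]
width: 0.692
```

Emit:
carry_out:
  plan:
    - [0, 0, 1, 0, 5.5]
    - [0, 0, 5, 0, 5.5]
    - [0, 0, 9, 0, 5.5]
    - [0, 0, 12, 0, 5.5]
    - [0.7, -5, 12, 0.05, 5.5]
    - [1.4, -10, 12, 0.1, 5.5]
    - [2.1, -15, 12, 0.15, 5.5]
    - [2.8, -20, 12, 0.2, 5.5]
    - [3.5, -25, 12, 0.25, 5.5]
    - [4.2, -30, 12, 0.3, 5.5]
    - [4.9, -34, 12, 0.354, 5.5]
    - [5.2, -36.7, 12, 0.354, 5.5]
    - [5.2, -36.7, 12, 0.354, 5.5]
    - [5.2, -36.7, 8, 0.354, 5.5]
    - [5.2, -36.7, 6.5, 0.354, 5.5]
    - [5.2, -36.7, 6.5, 0.354, 5.5]
    - [5.2, -36.7, 6.5, 0.354, 5.5]

```text
clock: 4.4
position: [0.5037, -0.0448, 0.161]
ee_rot: [0.131, -3.138, 0.002]
force: [-0.1, -0.8, -1.9]
width: 0.697
```

```bash
python3 - <<'E'
from h import *
b,d=shot("side","s1");P=cloud("side",d)
cv2.imwrite("pics/s1c.png",cv2.resize(b[130:300,150:380],None,fx=3,fy=3)[:,:,::-1])
o=arm.observe();print(o["position"],o["force"],o["width"])
E
```

```text
[ 0.50412192 -0.04488703  0.16152735] [-0.10827526  0.10778044 -2.68308354] 0.6944985540841742
```

View pics/s1c.png

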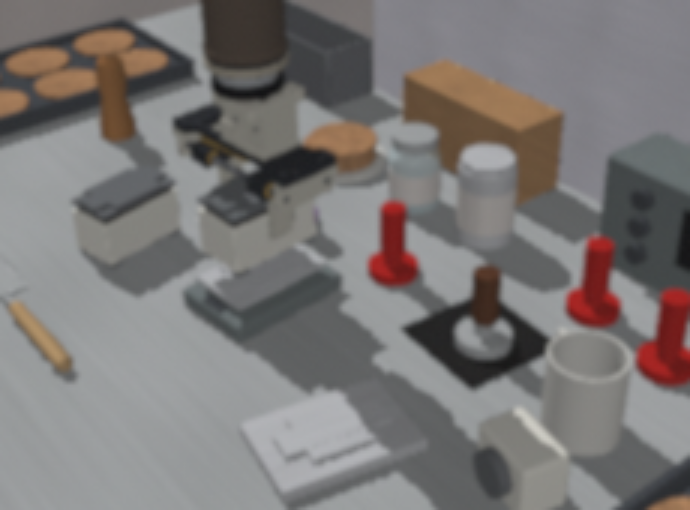

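Emit:
carry_out:
  plan:
    - [-0.05, -0.05, -1, 0, 5.5]
    - [-0.05, -0.05, -2, 0, 5.5]
    - [-0.05, -0.05, -2.4, 0, 5.5]
    - [-0.05, -0.05, -2.7, 0, 5.5]
    - [-0.05, -0.05, -2.7, 0, 5.5]
    - [-0.05, -0.05, -2.7, 0, 5.5]

```text
clock: 5.05
position: [0.5037, -0.0454, 0.1345]
ee_rot: [-0.131, 3.138, -0.002]
force: [0.5, 0.8, -2.0]
width: 0.697
```

Emit:
carry_out:
  plan:
    - [-0.03, 0, -0.1, 0, 5.5]
    - [-0.03, 0, -0.15, 0, 5.5]
    - [-0.03, 0, -0.2, 0, 5.5]
    - [-0.03, 0, -0.2, 0, 5.5]

```text
clock: 5.45
position: [0.5036, -0.0455, 0.1328]
ee_rot: [-0.131, 3.138, -0.002]
force: [-0.8, -0.0, 2.4]
width: 0.694
```

Emit:
carry_out:
  plan:
    - [0, 0, 0, 0, 9.18]
    - [0, 0, 0, 0, 9.18]
    - [0, 0, 0, 0, 9.18]
    - [0, 0, 0, 0, 9.18]
    - [0, 0, 4, 0, 9.18]
    - [0, 0, 8, 0, 9.18]
    - [0, 0, 12, 0, 9.18]
    - [2.5, -4.4, 12, 0, 9.18]
    - [5, -8.8, 12, 0, 9.18]
    - [7.5, -13.2, 12, 0, 7]
    - [10, -17.6, 12, 0, 7]
    - [12.9, -21.9, 12, 0, 7]
    - [12.9, -21.9, 12, 0, 7]
    - [12.9, -21.9, 12, 0, 7]

```text
clock: 6.85
position: [0.6325, -0.266, 0.2518]
ee_rot: [0.128, -3.139, 0.003]
force: [0.7, 0.7, 0.0]
width: 0.765
```

```bash
cat > look.py <<'E'
from h import *
import sys
a,d=shot("top",sys.argv[1]+"t");b,_=shot("side",sys.argv[1]+"s");P=cloud("top",d)
for n,xy,r,lo,hi in [("tubL",(.451,.321),.11,.062,.09),("tubR",(.4415,.1535),.1,.062,.09),("stand",(.504,-.045),.08,.09,.13),("hdl",(.632,-.265),.06,.08,.105)]:
    try:print(n,*rect(P,xy,r,lo,hi))
    except Exception as e:print(n,"-")
o=arm.observe();print(o["position"].round(4),o["force"].round(1))
cv2.imwrite(f"pics/{sys.argv[1]}.png",np.hstack([cv2.resize(a[130:310,110:390],None,fx=1.43,fy=1.43),cv2.resize(b[130:302,140:380],(400,257))])[:,:,::-1])
E
python3 look.py l1
```

```text
tubL -
tubR [441.7 153.5] [441.5 153.4] 109.9 62.8 11.3 76.7
stand [503.6 -44.5] [503.1 -44.1] 112.1 64.0 4.8 114.8
hdl [ 640.9 -271.1] [ 640.5 -270.6] 13.6 10.0 -86.9 94.8
[ 0.6323 -0.2631  0.2524] [-0.2 -0.2 -0.4]
```

View pics/l1.png

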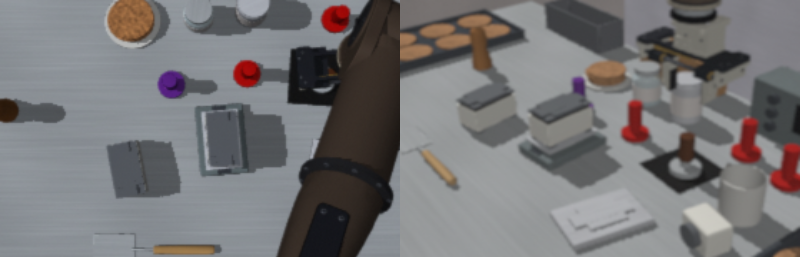

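Emit:
carry_out:
  plan:
    - [0, -0.12, -4, 0, 7]
    - [0, -0.12, -8, 0, 7]
    - [0, -0.12, -12, 0, 7]
    - [0, -0.12, -13.6, 0, 7]
    - [0, -0.12, -13.6, 0, 7]
    - [0, -0.12, -13.6, 0, 7]
    - [0, -0.12, -13.6, 0, 2]
    - [0, -0.12, -13.6, 0, 2]
    - [0, -0.12, -13.6, 0, 2]
    - [0, -0.12, -13.6, 0, 2]
    - [0, -0.12, -13.6, 0, 2]
    - [0, -0.12, -13.6, 0, 2]
    - [0, -0.12, -13.6, 0, 2]
  squeeze: 60

```text
clock: 8.25
position: [0.6324, -0.2649, 0.1166]
ee_rot: [-0.132, 3.138, -0.002]
force: [-0.0, -1.2, 1.4]
width: 0.316
```

Emit:
carry_out:
  plan:
    - [0, 0, 2, 0, 2]
    - [0, 0, 6, 0, 2]
    - [0, 0, 11, 0, 2]
    - [0, 0, 15.5, 0, 2]
    - [-2.5, 4.4, 15.5, 0, 2]
    - [-5, 8.8, 15.5, 0, 2]
    - [-7.5, 13.2, 15.5, 0, 2]
    - [-10, 17.6, 15.5, 0, 2]
    - [-12, 21, 15.5, 0, 2]
    - [-12.9, 22, 15.5, 0, 2]
    - [-12.9, 22, 15.5, 0, 2]
    - [-12.9, 22, 13, 0, 2]
    - [-12.9, 22, 12.2, 0, 2]
    - [-12.9, 22, 12.2, 0, 2]
    - [-12.9, 22, 12.2, 0, 2]

```text
clock: 9.75
position: [0.5037, -0.0458, 0.2387]
ee_rot: [-0.13, 3.139, -0.002]
force: [-0.2, 0.1, -3.2]
width: 0.314
```

```bash
cat > s.py <<'E'
from h import *
import sys
b,_=shot("side",sys.argv[1]);o=arm.observe();print(o["position"].round(4),o["force"].round(1),o["width"])
cv2.imwrite(f"pics/{sys.argv[1]}c.png",cv2.resize(b[110:280,150:380],None,fx=2.6,fy=2.6)[:,:,::-1])
E
python3 s.py p1
```

```text
[ 0.5039 -0.0456  0.2391] [ 0.9  0.6 -2.9] 0.3183216596958561
```

View pics/p1c.png

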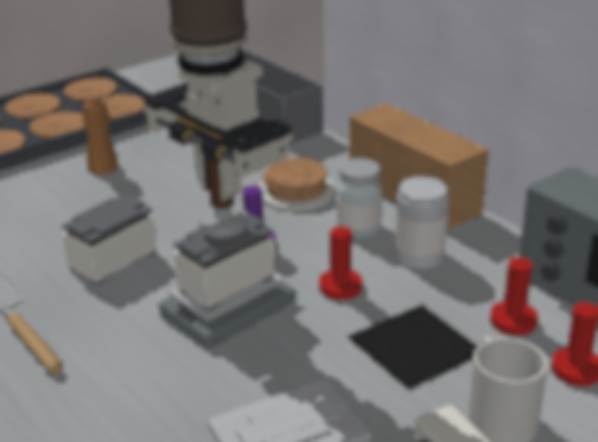

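```bash
python3 -c "
import cv2;b=cv2.imread('pics/p1.png')[150:235,205:275];cv2.imwrite('pics/p1z.png',cv2.resize(b,None,fx=7,fy=7,interpolation=cv2.INTER_CUBIC))"
```

```text
(no output)
```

View pics/p1z.png

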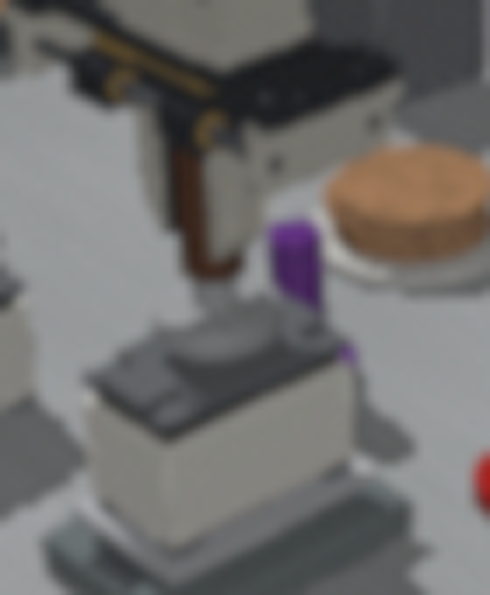

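Emit:
carry_out:
  plan:
    - [-0.03, 0.1, -0.5, 0, 2]
    - [-0.03, 0.1, -0.9, 0, 2]
    - [-0.03, 0.1, -1.1, 0, 2]
    - [-0.03, 0.1, -1.3, 0, 2]
    - [-0.03, 0.1, -1.5, 0, 2]
    - [-0.03, 0.1, -1.7, 0, 2]
    - [-0.03, 0.1, -1.9, 0, 2]
    - [-0.03, 0.1, -2.1, 0, 2]
    - [-0.03, 0.1, -2.1, 0, 2]
    - [-0.03, 0.1, -2.1, 0, 2]

```text
clock: 10.8
position: [0.5037, -0.0446, 0.2182]
ee_rot: [-0.13, 3.138, -0.002]
force: [-2.1, 0.2, 3.1]
width: 0.322
```

Emit:
carry_out:
  plan:
    - [0, 0, -0.15, 0, 2]
    - [0, 0, -0.3, 0, 2]
    - [0, 0, -0.4, 0, 2]
    - [0, 0, -0.5, 0, 2]
    - [0, 0, -0.6, 0, 2]
    - [0, 0, -0.7, 0, 2]
    - [0, 0, -0.75, 0, 2]
    - [0, 0, -0.75, 0, 2]

```text
clock: 11.6
position: [0.5037, -0.0446, 0.211]
ee_rot: [-0.13, 3.137, -0.002]
force: [-2.5, -0.1, 5.6]
width: 0.316
```

Emit:
carry_out:
  plan:
    - [0, 0, -0.08, 0, 2]
    - [0, 0, -0.15, 0, 2]
    - [0, 0, -0.2, 0, 2]
    - [0, 0, -0.2, 0, 2]

```text
clock: 12.0
position: [0.5038, -0.0446, 0.2097]
ee_rot: [-0.13, 3.137, -0.001]
force: [-4.7, -0.1, 11.4]
width: 0.321
```

Emit:
carry_out:
  plan:
    - [0, 0, -0.1, 0, 2]
    - [0, 0, -0.2, 0, 2]
    - [0, 0, -0.3, 0, 2]
    - [0, 0, -0.3, 0, 2]

```text
clock: 12.4
position: [0.5043, -0.0449, 0.2093]
ee_rot: [-0.129, 3.135, -0.0]
force: [-11.1, -0.2, 34.3]
width: 0.319
```

Emit:
carry_out:
  plan:
    - [0, 0, 1, 0, 2]
    - [0, 0, 3, 0, 2]
    - [0, 0, 6.5, 0, 2]
    - [2.5, -4.2, 6.5, 0, 2]
    - [5, -8.4, 6.5, 0, 2]
    - [7.5, -12.6, 6.5, 0, 2]
    - [10, -16.8, 6.5, 0, 2]
    - [12, -20, 6.5, 0, 2]
    - [13.3, -21.1, 6.5, 0, 2]
    - [13.3, -21.1, 4, 0, 2]
    - [13.3, -21.1, 0, 0, 2]
    - [13.3, -21.1, -4, 0, 2]
    - [13.3, -21.1, -6, 0, 2]
    - [13.3, -21.1, -6, 0, 2]
    - [13.3, -21.1, -6, 0, 2]

```text
clock: 13.9
position: [0.6375, -0.256, 0.1494]
ee_rot: [-0.129, 3.135, -0.001]
force: [0.1, 0.7, -2.3]
width: 0.323
```

```bash
python3 look.py l2
```

```text
tubL -
tubR [442.  153.7] [441.5 153.4] 110.4 63.4 11.4 76.8
stand [503.7 -44.5] [503.2 -44.2] 111.7 64.0 4.4 106.7
hdl -
[ 0.6384 -0.2564  0.151 ] [ 1.4  0.4 -3.3]
```

View pics/l2.png

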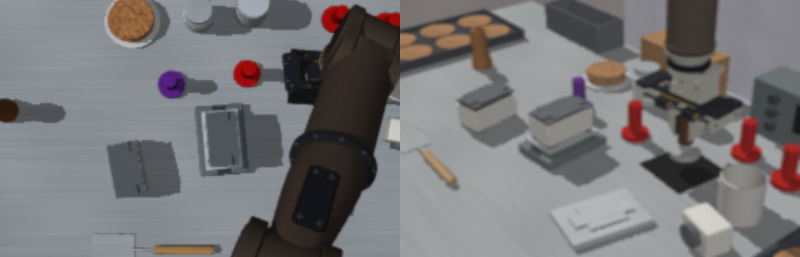

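Emit:
carry_out:
  plan:
    - [-0.1, 0.1, -1.5, 0, 2]
    - [-0.1, 0.1, -2.8, 0, 2]
    - [-0.1, 0.1, -3.2, 0, 2]
    - [-0.1, 0.1, -3.4, 0, 2]
    - [-0.1, 0.1, -3.5, 0, 2]
    - [-0.1, 0.1, -3.5, 0, 2]

```text
clock: 14.6
position: [0.637, -0.2552, 0.1164]
ee_rot: [-0.129, 3.133, -0.001]
force: [-2.2, 1.3, 1.2]
width: 0.318
```

Emit:
carry_out:
  plan:
    - [0, 0, 0, 0, 3.6]
    - [0, 0, 0, 0, 5]
    - [0, 0, 0, 0, 7]
    - [0, 0, 0, 0, 7]
    - [0, 0, 0, 0, 7]
    - [0, 0, 4, 0, 7]
    - [0, 0, 8, 0, 9.18]
    - [0, 0, 12, 0, 9.18]
    - [-2.5, 4.2, 12, 0, 9.18]
    - [-5, 8.4, 12, 0, 9.18]
    - [-7.5, 12.6, 12, 0, 9.18]
    - [-10, 16.8, 12, 0, 9.18]
    - [-12, 20, 12, 0, 9.18]
    - [-13.3, 21.0, 12, 0, 9.18]
    - [-13.3, 21.0, 9, 0, 9.18]
    - [-13.3, 21.0, 5, 0, 9.18]
    - [-13.3, 21.0, 1.9, 0, 9.18]
    - [-13.3, 21.0, 1.9, 0, 9.18]
    - [-13.3, 21.0, 1.9, 0, 9.18]
  squeeze: 40

```text
clock: 16.5
position: [0.5041, -0.0454, 0.1358]
ee_rot: [-0.128, 3.133, -0.002]
force: [0.0, -0.4, 0.7]
width: 0.999
```

Emit:
carry_out:
  plan:
    - [0, 0, 0, 0, 5.5]
    - [0, 0, 0, 0, 5.5]
    - [0, 0, 0, 0, 5.5]
    - [0, 0, 0, 0, 5.5]
    - [0, 0, 0, 0, 5.5]
    - [0, 0, 0, 0, 5.5]

```text
clock: 17.1
position: [0.5045, -0.0454, 0.1362]
ee_rot: [-0.128, 3.132, -0.002]
force: [0.2, 0.3, 2.8]
width: 0.694
```

```bash
python3 - <<'E'
from h import *
a,d=shot("top","q");P=cloud("top",d)
print("tray",*rect(P,(.421,-.28),.11,.009,.03)); print("hdl",*rect(P,(.637,-.255),.06,.08,.105))
print("mat",blob("top",a.max(2)<45,.004,(305,360,160,212)))
o=arm.observe();print(o["position"],o["force"],o["width"])
E
```

```text
tray [ 421.3 -281.4] [ 421.  -280.8] 149.6 104.5 -11.2 16.0
hdl [ 637.6 -253.7] [ 637.8 -252.6] 28.4 27.5 10.0 93.9
mat (1066, array([ 637.3, -255.3]), array([119.4, 116.3]), 85.3, array([ 636.9, -255. ]), 79.8)
[ 0.50447949 -0.04536292  0.13610874] [ 0.49914431 -0.48827255  2.95630243] 0.6972093225234327
```

Emit:
carry_out:
  plan:
    - [0, 0, 2, 0, 5.5]
    - [0, 0, 6, 0, 5.5]
    - [0, 0, 8, 0, 5.5]
    - [-1.7, -5, 8, -0.06, 5.5]
    - [-3.4, -10, 8, -0.12, 5.5]
    - [-5.1, -15, 8, -0.18, 5.5]
    - [-6.8, -19.5, 8, -0.24, 5.5]
    - [-8.2, -23.6, 8, -0.277, 5.5]
    - [-8.2, -23.6, 7, -0.277, 5.5]
    - [-8.2, -23.6, 3, -0.277, 5.5]
    - [-8.2, -23.6, 0, -0.277, 5.5]
    - [-8.2, -23.6, -0.7, -0.277, 5.5]
    - [-8.2, -23.6, -0.7, -0.277, 5.5]
    - [-8.2, -23.6, -0.7, -0.277, 5.5]

```text
clock: 18.55
position: [0.423, -0.2816, 0.13]
ee_rot: [0.305, 3.12, -0.004]
force: [1.0, 0.3, -2.1]
width: 0.695
```

```bash
python3 s.py p2;  python3 -c "
import cv2;b=cv2.imread('pics/p2.png')[180:320,190:350];cv2.imwrite('pics/p2z.png',cv2.resize(b,None,fx=4,fy=4,interpolation=cv2.INTER_CUBIC))"
```

```text
[ 0.4232 -0.2817  0.1304] [ 0.8 -0.3 -2.3] 0.6956496650849741
```

View pics/p2z.png

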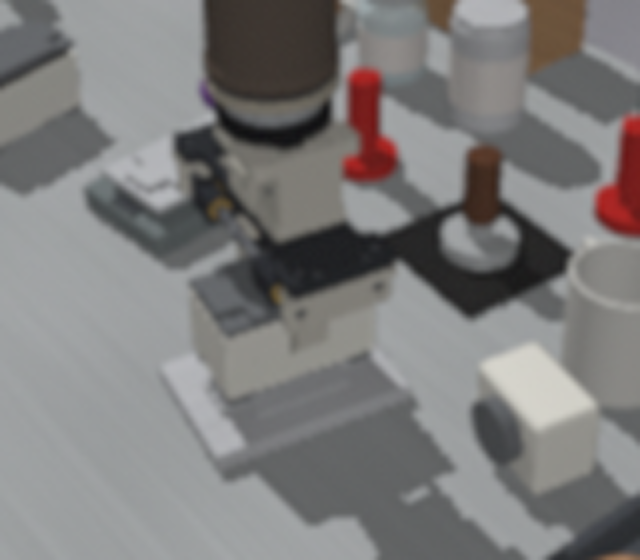

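Emit:
carry_out:
  plan:
    - [-0.1, 0, -0.8, 0, 5.5]
    - [-0.1, 0, -1.4, 0, 5.5]
    - [-0.1, 0, -1.6, 0, 5.5]
    - [-0.1, 0, -1.75, 0, 5.5]
    - [-0.1, 0, -1.85, 0, 5.5]
    - [-0.1, 0, -1.85, 0, 5.5]

```text
clock: 19.2
position: [0.4222, -0.2817, 0.1125]
ee_rot: [0.305, 3.118, -0.003]
force: [-2.5, 2.1, 9.0]
width: 0.693
```

Emit:
carry_out:
  plan:
    - [0, 0, 0, 0, 9.18]
    - [0, 0, 0, 0, 9.18]
    - [0, 0, 0, 0, 9.18]
    - [0, 0, 0, 0, 9.18]
    - [0, 0, 4, 0, 9.18]
    - [0, 0, 9, 0, 9.18]
    - [0, 0, 11, 0, 9.18]
    - [0.2, 5, 11, 0.05, 9.18]
    - [0.4, 10, 11, 0.1, 9.18]
    - [0.6, 15, 11, 0.15, 9.18]
    - [0.8, 20, 11, 0.2, 9.18]
    - [1, 25, 11, 0.25, 9.18]
    - [1.2, 30, 11, 0.3, 9.18]
    - [1.2, 30, 11, 0.3, 9.18]

```text
clock: 20.6
position: [0.4343, 0.0249, 0.2226]
ee_rot: [-0.182, 3.127, 0.002]
force: [-0.7, -1.1, 0.8]
width: 1.0
```

```bash
cat > m.py <<'E'
from h import *
import sys
a,d=shot("top",sys.argv[1]+"t");b,_=shot("side",sys.argv[1]+"s");P=cloud("top",d)
for n,xy,r,lo,hi in [("tubR",(.4415,.1535),.11,.062,.09),("stand",(.504,-.045),.08,.09,.13),("plate",(.503,-.045),.09,.031,.055),("pile1",(.421,-.281),.09,.07,.1),("pile2",(.421,-.281),.09,.125,.17),("hdl",(.637,-.255),.06,.08,.105)]:
    try:print(n,*rect(P,xy,r,lo,hi))
    except Exception as e:print(n,"-")
o=arm.observe();print(o["clock"],o["position"].round(4),o["force"].round(1),o["width"])
cv2.imwrite(f"pics/{sys.argv[1]}.png",np.hstack([cv2.resize(a[130:310,110:390],None,fx=1.43,fy=1.43),cv2.resize(b[130:302,140:380],(400,257))])[:,:,::-1])
E
python3 m.py l3
```

```text
tubR [441.7 153.9] [446.3 159.8] 109.8 63.5 12.2 77.0
stand -
plate [503.5 -45.3] [519.4 -46.4] 122.6 77.9 4.6 41.0
pile1 [ 421.4 -280.1] [ 421.5 -279.2] 111.3 64.1 -11.7 82.8
pile2 -
hdl [ 638.3 -253.1] [ 637.7 -252.6] 28.4 27.8 83.5 94.0
20.7 [0.4342 0.0193 0.2225] [-0.8 -0.9 -0.2] 1.001388288781934
```

View pics/l3.png

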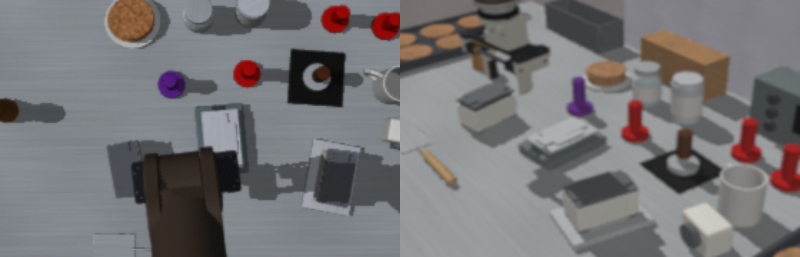

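Emit:
carry_out:
  plan:
    - [0.3, 5, 0, 0.04, 9.18]
    - [0.6, 10, 0, 0.079, 9.18]
    - [0.75, 13.4, 0, 0.079, 9.18]
    - [0.75, 13.4, -2, 0.079, 9.18]
    - [0.75, 13.4, -6, 0.079, 9.18]
    - [0.75, 13.4, -10, 0.079, 9.18]
    - [0.75, 13.4, -12.7, 0.079, 9.18]
    - [0.75, 13.4, -12.7, 0.079, 9.18]
    - [0.75, 13.4, -12.7, 0.079, 9.18]
    - [0.75, 13.4, -12.7, 0.079, 5.5]
    - [0.75, 13.4, -12.7, 0.079, 5.5]
    - [0.75, 13.4, -12.7, 0.079, 5.5]
    - [0.75, 13.4, -12.7, 0.079, 5.5]
    - [0.75, 13.4, -12.7, 0.079, 5.5]
    - [0.75, 13.4, -12.7, 0.079, 5.5]
    - [0.75, 13.4, -12.7, 0.079, 5.5]

```text
clock: 22.3
position: [0.442, 0.1535, 0.0962]
ee_rot: [-0.293, 3.118, -0.0]
force: [-1.9, -0.5, 8.6]
width: 0.691
```

Emit:
carry_out:
  plan:
    - [0, 0, 1, 0, 5.5]
    - [0, 0, 5, 0, 5.5]
    - [0, 0, 9, 0, 5.5]
    - [1.5, -5, 9, -0.03, 5.5]
    - [3, -10, 9, -0.06, 5.5]
    - [4.5, -15, 9, -0.09, 5.5]
    - [6.15, -19.9, 9, -0.104, 5.5]
    - [6.15, -19.9, 9, -0.104, 5.5]
    - [6.15, -19.9, 9, -0.104, 5.5]
    - [6.15, -19.9, 6.5, -0.104, 5.5]
    - [6.15, -19.9, 5.5, -0.104, 5.5]
    - [6.15, -19.9, 5.5, -0.104, 5.5]
    - [6.15, -19.9, 5.5, -0.104, 5.5]

```text
clock: 23.6
position: [0.5033, -0.0445, 0.1514]
ee_rot: [-0.133, 3.13, -0.001]
force: [-0.4, -0.6, -2.4]
width: 0.696
```

Emit:
carry_out:
  plan:
    - [0, -0.1, -0.8, 0, 5.5]
    - [0.03, -0.1, -1.4, 0, 5.5]
    - [0.03, -0.1, -1.6, 0, 5.5]
    - [0.03, -0.1, -1.75, 0, 5.5]
    - [0.03, -0.1, -1.85, 0, 5.5]
    - [0.03, -0.1, -1.85, 0, 5.5]

```text
clock: 24.2
position: [0.5034, -0.0455, 0.133]
ee_rot: [-0.133, 3.13, -0.0]
force: [-3.0, -0.2, 3.7]
width: 0.696
```

Emit:
carry_out:
  plan:
    - [0, 0, 0, 0, 9.18]
    - [0, 0, 0, 0, 9.18]
    - [0, 0, 0, 0, 9.18]
    - [0, 0, 0, 0, 9.18]
    - [0, 0, 4, 0, 9.18]
    - [0, 0, 8, 0, 9.18]
    - [0, 0, 12, 0, 9.18]
    - [1.5, -2.5, 12, 0, 9.18]
    - [4, -6.5, 12, 0, 9.18]
    - [6.5, -10.5, 12, 0, 7]
    - [6.5, -10.5, 12, 0, 7]

```text
clock: 25.3
position: [0.5701, -0.1571, 0.2532]
ee_rot: [-0.122, 3.129, -0.007]
force: [-1.3, 0.0, -0.3]
width: 0.869
```

```bash
python3 m.py l4; python3 - <<'E'
from h import *
for f in("l3s","l4s"):
    im=np.load(f"pics/{f}.npz")["im"].astype(int);m=(im[:,:,0]>im[:,:,2]*1.5)&(im.max(2)<110);m[:200]=0
    m[:,:290]=0;m[:,335:]=0;m[250:]=0;p=np.argwhere(m);print(f,len(p),p.mean(0))
E
```

```text
tubR -
stand [502.8 -43.9] [502.5 -43.9] 111.6 63.0 5.1 114.7
plate [502.7 -45.3] [488.6 -37.8] 123.2 77.9 4.6 37.9
pile1 [ 418.2 -295.4] [ 419.5 -295.3] 111.3 34.9 -10.7 83.0
pile2 -
hdl -
25.4 [ 0.5684 -0.1516  0.2526] [0.1 1.3 0.4] 0.792665596541634
l3s 124 [225.80645161 310.28225806]
l4s 123 [225.82113821 310.30894309]
```

Emit:
carry_out:
  plan:
    - [3, -5, 0, 0, 7]
    - [6.86, -10.36, 0, 0, 7]
    - [6.86, -10.36, 0, 0, 7]
    - [6.86, -10.36, 0, 0, 7]
    - [6.86, -10.36, -4, 0, 7]
    - [6.86, -10.36, -8, 0, 7]
    - [6.86, -10.36, -12, 0, 7]
    - [6.86, -10.36, -13.6, 0, 7]
    - [6.86, -10.36, -13.6, 0, 7]
    - [6.86, -10.36, -13.6, 0, 7]
    - [6.86, -10.36, -13.6, 0, 2]
    - [6.86, -10.36, -13.6, 0, 2]
    - [6.86, -10.36, -13.6, 0, 2]
    - [6.86, -10.36, -13.6, 0, 2]
    - [6.86, -10.36, -13.6, 0, 2]
    - [6.86, -10.36, -13.6, 0, 2]
    - [6.86, -10.36, -13.6, 0, 2]
  squeeze: 60

```text
clock: 27.1
position: [0.637, -0.2553, 0.1167]
ee_rot: [-0.129, 3.131, -0.001]
force: [-0.3, -0.0, 0.9]
width: 0.317
```

Same grasp as before; repeat the carry to over the lid.

Emit:
carry_out:
  plan:
    - [0, 0, 2, 0, 2]
    - [0, 0, 6, 0, 2]
    - [0, 0, 11, 0, 2]
    - [0, 0, 15.5, 0, 2]
    - [-2.5, 4, 15.5, 0, 2]
    - [-5, 8, 15.5, 0, 2]
    - [-7.5, 12, 15.5, 0, 2]
    - [-10, 16, 15.5, 0, 2]
    - [-12, 19.5, 15.5, 0, 2]
    - [-13.4, 21, 15.5, 0, 2]
    - [-13.4, 21, 15.5, 0, 2]
    - [-13.4, 21, 13, 0, 2]
    - [-13.4, 21, 12.2, 0, 2]
    - [-13.4, 21, 12.2, 0, 2]
    - [-13.4, 21, 12.2, 0, 2]

```text
clock: 28.6
position: [0.5033, -0.0459, 0.2388]
ee_rot: [-0.127, 3.132, -0.001]
force: [-0.8, -0.3, -3.8]
width: 0.322
```

```bash
python3 s.py p3;  python3 -c "
import cv2;b=cv2.imread('pics/p3.png')[150:235,205:275];cv2.imwrite('pics/p3z.png',cv2.resize(b,None,fx=5,fy=5,interpolation=cv2.INTER_CUBIC))"
```

```text
[ 0.5035 -0.0459  0.2392] [ 0.1  0.4 -3.6] 0.31570327461799086
```

View pics/p3z.png

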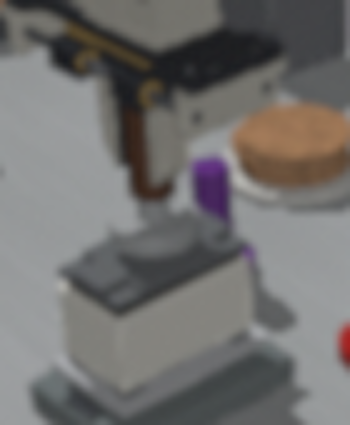

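Tamper is upright over the lid's middle, so I press.

Emit:
carry_out:
  plan:
    - [0, 0.12, -0.5, 0, 2]
    - [0, 0.12, -0.9, 0, 2]
    - [0, 0.12, -1.1, 0, 2]
    - [0, 0.12, -1.3, 0, 2]
    - [0, 0.12, -1.5, 0, 2]
    - [0, 0.12, -1.7, 0, 2]
    - [0, 0.12, -1.9, 0, 2]
    - [0, 0.12, -2.1, 0, 2]
    - [0, 0.12, -2.3, 0, 2]
    - [0, 0.12, -2.5, 0, 2]
    - [0, 0.12, -2.7, 0, 2]
    - [0, 0.12, -2.85, 0, 2]
    - [0, 0.12, -2.85, 0, 2]

```text
clock: 29.95
position: [0.5036, -0.0447, 0.2108]
ee_rot: [-0.128, 3.131, -0.001]
force: [-2.4, 0.5, 3.4]
width: 0.318
```

Emit:
carry_out:
  plan:
    - [0, 0, -0.08, 0, 2]
    - [0, 0, -0.15, 0, 2]
    - [0, 0, -0.2, 0, 2]
    - [0, 0, -0.2, 0, 2]

```text
clock: 30.35
position: [0.5038, -0.0447, 0.2099]
ee_rot: [-0.127, 3.13, -0.001]
force: [-5.4, 0.2, 16.3]
width: 0.316
```

Emit:
carry_out:
  plan:
    - [0, 0, -0.1, 0, 2]
    - [0, 0, -0.2, 0, 2]
    - [0, 0, -0.25, 0, 2]
    - [0, 0, -0.25, 0, 2]

```text
clock: 30.75
position: [0.5041, -0.0448, 0.2096]
ee_rot: [-0.127, 3.128, 0.001]
force: [-10.2, 0.7, 32.0]
width: 0.317
```

Emit:
carry_out:
  plan:
    - [0, 0, 1, 0, 2]
    - [0, 0, 3, 0, 2]
    - [0, 0, 6.5, 0, 2]
    - [2.5, -4.2, 6.5, 0, 2]
    - [5, -8.4, 6.5, 0, 2]
    - [7.5, -12.6, 6.5, 0, 2]
    - [10, -16.8, 6.5, 0, 2]
    - [12, -20, 6.5, 0, 2]
    - [13.25, -21.1, 6.5, 0, 2]
    - [13.25, -21.1, 4, 0, 2]
    - [13.25, -21.1, 0, 0, 2]
    - [13.25, -21.1, -4, 0, 2]
    - [13.25, -21.1, -6, 0, 2]
    - [13.25, -21.1, -6, 0, 2]
    - [13.25, -21.1, -6, 0, 2]

```text
clock: 32.25
position: [0.6368, -0.256, 0.1498]
ee_rot: [-0.127, 3.128, 0.0]
force: [-0.0, -0.5, -2.3]
width: 0.317
```

```bash
python3 m.py l5
```

```text
tubR -
stand [502.9 -44.4] [502.6 -44.1] 111.8 63.8 4.9 106.9
plate [501.6 -45.5] [494.9 -41.6] 126.7 77.8 4.7 38.1
pile1 -
pile2 -
hdl -
32.35 [ 0.6377 -0.2563  0.1514] [ 1.  -0.5 -3.5] 0.3164885204427392
```

View pics/l5.png

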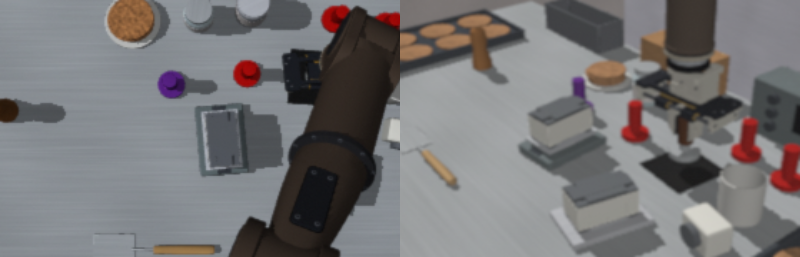

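Emit:
carry_out:
  plan:
    - [-0.08, 0.08, -1.5, 0, 2]
    - [-0.08, 0.08, -2.8, 0, 2]
    - [-0.08, 0.08, -3.2, 0, 2]
    - [-0.08, 0.08, -3.4, 0, 2]
    - [-0.08, 0.08, -3.5, 0, 2]
    - [-0.08, 0.08, -3.5, 0, 2]

```text
clock: 32.95
position: [0.6366, -0.2554, 0.1167]
ee_rot: [-0.127, 3.126, -0.001]
force: [-1.7, 1.7, -1.1]
width: 0.318
```

Emit:
carry_out:
  plan:
    - [0, 0, 0, 0, 3.6]
    - [0, 0, 0, 0, 5]
    - [0, 0, 0, 0, 7]
    - [0, 0, 0, 0, 7]
    - [0, 0, 0, 0, 7]
    - [0, 0, 4, 0, 7]
    - [0, 0, 8, 0, 9.18]
    - [0, 0, 12, 0, 9.18]
    - [-2.5, 4.2, 12, 0, 9.18]
    - [-5, 8.4, 12, 0, 9.18]
    - [-7.5, 12.6, 12, 0, 9.18]
    - [-10, 16.8, 12, 0, 9.18]
    - [-12, 20, 12, 0, 9.18]
    - [-13.3, 21.0, 12, 0, 9.18]
    - [-13.3, 21.0, 9, 0, 9.18]
    - [-13.3, 21.0, 5, 0, 9.18]
    - [-13.3, 21.0, 1.8, 0, 9.18]
    - [-13.3, 21.0, 1.8, 0, 9.18]
    - [-13.3, 21.0, 1.8, 0, 9.18]
  squeeze: 40

```text
clock: 34.85
position: [0.5037, -0.0456, 0.1351]
ee_rot: [-0.126, 3.126, -0.001]
force: [-0.5, 0.3, 0.4]
width: 1.002
```

```bash
python3 m.py l6
```

```text
tubR -
stand -
plate -
pile1 [ 421.7 -279.7] [ 421.5 -279.2] 111.6 65.5 -10.7 82.7
pile2 -
hdl [ 637.8 -253.2] [ 637.9 -252.9] 27.8 27.6 -28.7 93.7
34.95 [ 0.5047 -0.0456  0.1363] [0.6 0.1 0.6] 1.0008644016855435
```

Emit:
carry_out:
  plan:
    - [0, 0, 0, 0, 5.5]
    - [0, 0, 0, 0, 5.5]
    - [0, 0, 0, 0, 5.5]
    - [0, 0, 0, 0, 5.5]
    - [0, 0, 0, 0, 5.5]
    - [0, 0, 0, 0, 5.5]

```text
clock: 35.55
position: [0.5049, -0.0455, 0.1365]
ee_rot: [-0.126, 3.123, -0.001]
force: [-0.7, 0.7, 3.0]
width: 0.69
```

Emit:
carry_out:
  plan:
    - [0, 0, 2, 0, 5.5]
    - [0, 0, 6, 0, 5.5]
    - [0, 0, 10, 0, 5.5]
    - [-1.7, -5, 10, -0.06, 5.5]
    - [-3.4, -10, 10, -0.12, 5.5]
    - [-5.1, -15, 10, -0.18, 5.5]
    - [-6.8, -19.5, 10, -0.24, 5.5]
    - [-8.2, -23.6, 10, -0.275, 5.5]
    - [-8.2, -23.6, 10, -0.275, 5.5]
    - [-8.2, -23.6, 8, -0.275, 5.5]
    - [-8.2, -23.6, 6, -0.275, 5.5]
    - [-8.2, -23.6, 6, -0.275, 5.5]
    - [-8.2, -23.6, 6, -0.275, 5.5]

```text
clock: 36.85
position: [0.4226, -0.2812, 0.1964]
ee_rot: [0.303, 3.112, -0.004]
force: [0.3, -0.5, -2.8]
width: 0.695
```

```bash
python3 s.py p4;  python3 -c "
import cv2;b=cv2.imread('pics/p4.png')[170:310,190:350];cv2.imwrite('pics/p4z.png',cv2.resize(b,None,fx=4,fy=4,interpolation=cv2.INTER_CUBIC))"
```

```text
[ 0.423  -0.2815  0.197 ] [-0.2 -0.4 -2. ] 0.6954921351143786
```

View pics/p4z.png

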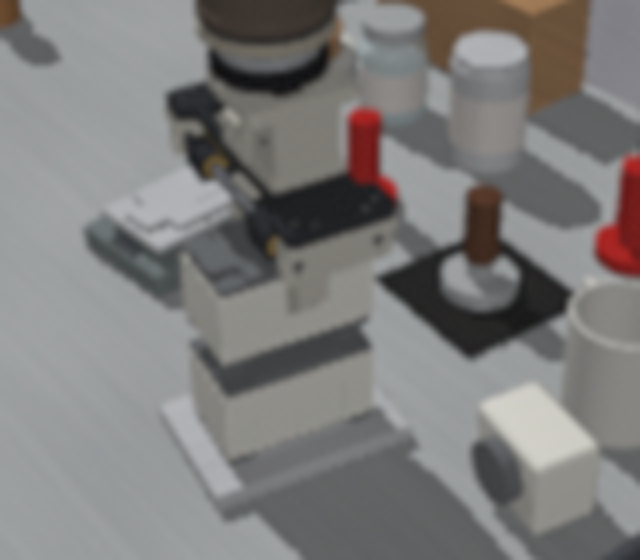

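Emit:
carry_out:
  plan:
    - [-0.02, -0.03, -0.8, 0, 5.5]
    - [-0.02, -0.03, -1.5, 0, 5.5]
    - [-0.02, -0.03, -1.75, 0, 5.5]
    - [-0.02, -0.03, -1.9, 0, 5.5]
    - [-0.02, -0.03, -1.98, 0, 5.5]
    - [-0.02, -0.03, -1.98, 0, 5.5]

```text
clock: 37.5
position: [0.4227, -0.2817, 0.1777]
ee_rot: [0.303, 3.111, -0.004]
force: [-1.9, 2.0, 5.1]
width: 0.697
```

Emit:
carry_out:
  plan:
    - [0, 0, 0, 0, 7.5]
    - [0, 0, 0, 0, 9.18]
    - [0, 0, 0, 0, 9.18]
    - [0, 0, 0, 0, 9.18]
    - [0, 0, 4, 0, 9.18]
    - [0, 0, 8, 0, 9.18]
    - [0, 0, 12, 0, 9.18]
    - [0, 5, 12, 0, 9.18]
    - [0, 10, 12, 0, 9.18]
    - [0, 15, 12, 0, 9.18]
    - [0, 20, 12, 0, 9.18]
    - [0, 25, 12, 0, 9.18]
    - [0, 30, 12, 0, 9.18]
    - [0, 35, 12, 0, 9.18]
    - [0, 35, 12, 0, 9.18]
    - [0, 35, 12, 0, 9.18]

```text
clock: 39.1
position: [0.4226, 0.0691, 0.2976]
ee_rot: [0.298, 3.112, -0.004]
force: [-0.1, -0.9, -0.4]
width: 1.002
```

```bash
python3 m.py l7; python3 - <<'E'
from h import *
a=np.load("pics/l7t.npz")["im"]
print("mat",blob("top",a.max(2)<45,.004,(305,360,160,212)))
E
```

```text
tubR -
stand -
plate [503.3 -45.2] [502.7 -45.2] 124.7 77.7 4.5 40.9
pile1 [ 427.2 -249.7] [ 425.8 -249.4] 109.9 2.8 -10.9 78.8
pile2 [ 421.1 -279.6] [ 421. -278.] 111.6 64.2 -11.2 147.7
hdl [ 637.8 -253.1] [ 637.8 -252.7] 27.6 27.2 89.5 94.9
39.2 [0.4227 0.0671 0.2976] [ 0.1 -1.4  1. ] 0.996608542019689
mat (1074, array([ 637.2, -255.2]), array([119.6, 116.5]), 85.3, array([ 636.9, -255. ]), 79.8)
```

View pics/l7.png

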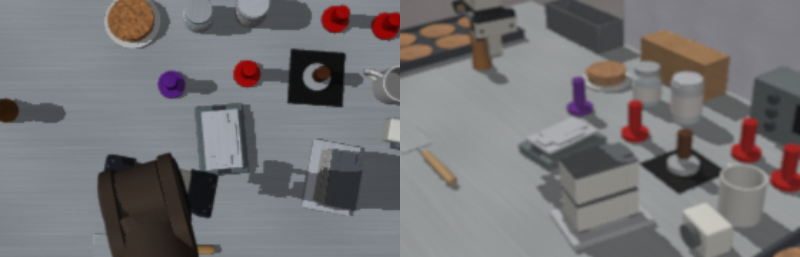

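```bash
python3 -c "
from cell import arm
print(arm.sign_off())"
```

```text
the job is handed in; nothing more can be done
None
```

The job is done and handed in at about 39 s on the robot's clock. Only two tubs were on the table. I pressed each one closed on the stand with the brown-handled tamper, then stacked both on the delivery tray. The tamper is back standing on its mat.

Last checks from the camera images:
- **Lids:** each lid dropped about 8 mm when pressed (first tub 114.8 to 106.7 mm, second 114.7 to 106.9 mm). The wrist read 34 N and 32 N at the stop, so both plate and lid had bottomed out.
- **Pile:** the top measures 147.7 mm against the 148.5 mm expected when fully seated. The two tubs line up to about 1 mm and 0.5°, close to the camera's accuracy.
- **Tamper:** it stands upright, about 2 mm from the middle of the mat by camera and under 1 mm by the arm's own reading at release.
- **Disturbances:** I saw no knock to the tubs or tamper, no sign of the grip slackening, and the other things on the table looked untouched. No check failed.

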